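# Set the length gauge to the clamped link

### The arm

A 6-joint arm with a two-finger parallel gripper is mounted at the origin on the work surface. World frame = base frame: x ahead of the robot, y to its left, z up, the work surface at z = 0. Lengths are in m, angles in rad, forces in N, time in s.
With the tool pointing down it reaches from about 0.35 to 0.775 m from the base axis. Payload 5.5 kg.
Tool frame: the origin (TCP) lies at the very end of the fingers, on their centre line; the grasp point (between the pads) lies 19 mm behind it; z points along the fingers, y is the direction in which the jaws open and shut (so a half turn about z gives the same grasp; the last joint's range is limited). The gripper opens to 85 mm and grips with 20 to 120 N. Pads are 22 mm wide; open, the fingers measure 114 mm over their backs; the gripper's body (76 mm by 85 mm) begins 54 mm behind the grasp point. The pads swing forward as they close: fully open they stand 13 mm farther back than shut.
Start: joints at [1.139, 0.313, 0.046, 1.304, 0, 1.431], TCP at [0.165, 0.551, 0.231] pointing down, gripper open.
Joint ranges: [-2.76, 2.76], [-0.86, 1.69], [-1.03, 1.26], [-2.2, 2.34], [-1.47, 1.5], [-3.14, 3.14]. Speed limits (rad/s): [2.57, 2.57, 3.14, 3.14, 3.14, 3.14].

### API

Orientations are given as [roll, pitch, yaw] about the fixed x, y, z axes, in that order (R = Rz(yaw) Ry(pitch) Rx(roll)).
In Python, from station import arm, gripper_to, imaging, sign_off gives the robot as it stands. Calls block until the motion is done:
- arm.move_to(position, orientation): joint-space move of the TCP to a pose.
- arm.move_l(position, attitude=None, max_speed=0.15, threshold=None): straight line of the TCP; attitude=None keeps the orientation; max_speed is the mean speed in m/s. With threshold (N) it stops when the force on the tool has changed by that much, and returns True; else False.
- arm.move_joints(angles): joint-space move.
- gripper_to(opening, grip_force=None): finger opening in m; grip_force is the grip in N (None keeps the last); returns when the fingers have stopped.
- arm.pause(seconds).
- arm.inverse_kinematics(position, orientation): joint angles nearest the present ones, or None.
- imaging.get_image(name): name is "scene" or "top" or "wrist"; returns a dict with "pixels" (420x560x3 uint8, red, green, blue), "fx", "fy", "cx", "cy" (pixels), "k1" (the pictures are not rectified: a ray, as slopes to the right and down, at radius r is drawn at 1 + k1 r^2 times it, then the intrinsics apply), "rvec" (rotation vector, rad) and "tvec" (3), from world to camera coordinates, as OpenCV has them; the wrist camera has in their place "mount" (4x4, takes a point from camera to tool coordinates, whose origin is the TCP and whose axes are the flange's). Camera axes: x right, y down, z forward; pixel columns grow to the right and rows downward; lengths in m; the calibration is good to about 2 mm. A picture is of the moment at which its call begins: read the wrist's pose just before it. There is no depth.
A pose or a line that the arm cannot do raises arm.PlanningError and nothing moves.
- sign_off(): hands the job in, once; it reports no verdict.
Readings, each from a call of its own:
- arm.get_time(): time.
- arm.get_q(): joint angles.
- arm.get_dq(): joint speeds.
- arm.get_joint_efforts(): joint torques, N m.
- arm.get_eef_pos(): TCP position.
- arm.get_tool_rot(): TCP orientation.
- arm.get_force(): force on the tool from outside, world axes, zero at the start.
- arm.get_wrist_torque(): the same for the moment, N m.
- arm.get_finger_gap(): finger opening in m.
Only numpy, scipy, OpenCV 4.12 (cv2) and the standard library are available. Lean on these libraries where they do the work, as an engineer would, in place of code of your own. Each camera call takes 0.05 s, during which the arm holds its last target.

### The job

Two identical length gauges lie on the bench, and one has an aluminium link clamped in it. On that gauge, slide the black-gripped stop along its rail until its pointer stands level with the middle of the link's small eye, so that the length can be read, and let go. Leave the stop of the other gauge where it is.

Things in the scene. Friction and masses are not known exactly. Their poses are not given: they have to be found in the camera images.
- gauge: The gauge that holds the link: a fixed grey plate 170 (x) x 300 (y) mm, 12 mm thick, flat on the bench. Origin: centre of its underside; z up, y along its length. At x = -40 mm an aluminium rail, 30 mm wide, its top 26 mm above the bench, runs along y and carries the stop. The link lies at x = +40 mm. Nothing stands on the rail.
- stop_grip (a point): The stop to slide: centre of the top face of its black grip, 28 mm in x, 22 mm along the rail (y), 34 to 85 mm above the bench, axes as the gauge. A 6 mm wide pointer on it reaches 62 mm to +x, 40 to 46 mm above the bench. Travel: gauge y -100 to +100 mm; starts in the lowest 55 mm, must go to +y. About 3 N of friction; stays where left.
- small_eye (a point): Centre of the top of the link's small eye, 34 mm above the bench, 80 mm in gauge +x from the rail's middle line, at gauge y 0 to 85 mm. The fixed aluminium link, 22 mm thick, lies parallel to the rail. Small eye: 32 mm across, 16 mm bore; big eye: 52 mm across, 30 mm bore, 100 mm away in gauge -y.
- spare_stop_grip (a point): Centre of the top face of the black grip on the other, identical gauge, which holds no link, only a loose ring and a bolt. Same sizes and height. To be left alone.

How it is judged:
By the outcome, as a careful person would: the job done as asked, in the order asked, and still so for the second after the job is handed in, with the robot touching nothing.
It also fails if it takes over 32 s, if anything falls off the work surface, if the arm or the gripper's body presses on something with over 40 N, if the wrist force passes 120 N, or if a joint passes its speed limit or range.

## Working session

There is one attempt and no reset: what is moved stays moved. The work goes in short steps, each a Python script; the robot and the scene stay as the last script left them, time stands still between calls to the robot, and variables do not carry over. Pictures are saved under pics/ and viewed, and the job is handed in when it is done.

```bash
ls; mkdir -p pics; python3 - <<'E'
from station import arm, imaging
import cv2, numpy as np, pickle
d={}
print(arm.get_time(),arm.get_eef_pos(),arm.get_tool_rot())
for n in ["scene","top","wrist"]:
    im=imaging.get_image(n); d[n]=im
    cv2.imwrite(f"pics/{n}0.png",im["pixels"][:,:,::-1])
    print(n,{k:np.round(v,4) for k,v in im.items() if k!="pixels"})
pickle.dump(d,open("d0.pkl","wb"))
E
```

```text
pics
0.0 [0.16522309 0.5502068  0.23039871] [-3.13975869e+00 -2.39412619e-04  2.84974680e+00]
scene {'fx': np.float64(539.8504), 'fy': np.float64(539.8504), 'cx': np.float64(284.1037), 'cy': np.float64(206.5401), 'k1': np.float64(0.0389), 'rvec': array([ 1.0591,  2.2373, -1.1959]), 'tvec': array([ 0.3745, -0.1513,  1.4828])}
top {'fx': np.float64(502.3914), 'fy': np.float64(502.3914), 'cx': np.float64(275.4493), 'cy': np.float64(216.1971), 'k1': np.float64(-0.1816), 'rvec': array([ 2.1928, -2.1898,  0.044 ]), 'tvec': array([-0.0459,  0.536 ,  1.075 ])}
wrist {'fx': np.float64(351.2187), 'fy': np.float64(351.2187), 'cx': np.float64(289.4754), 'cy': np.float64(206.1383), 'k1': np.float64(-0.0525), 'mount': array([[ 1.300e-03, -9.580e-01, -2.867e-01,  7.300e-02],
       [ 1.000e+00,  1.200e-03,  7.000e-04, -5.000e-04],
       [-3.000e-04, -2.867e-01,  9.580e-01, -1.422e-01],
       [ 0.000e+00,  0.000e+00,  0.000e+00,  1.000e+00]])}
```

View pics/top0.png

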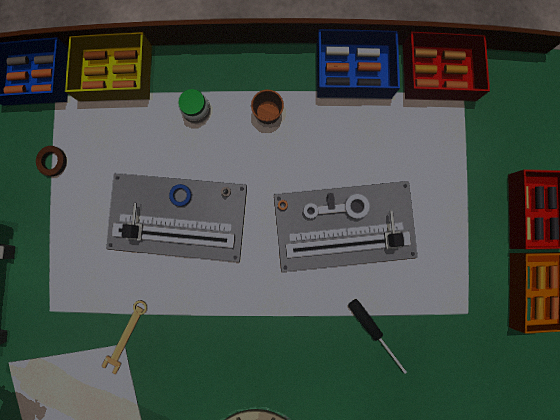

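View pics/scene0.png

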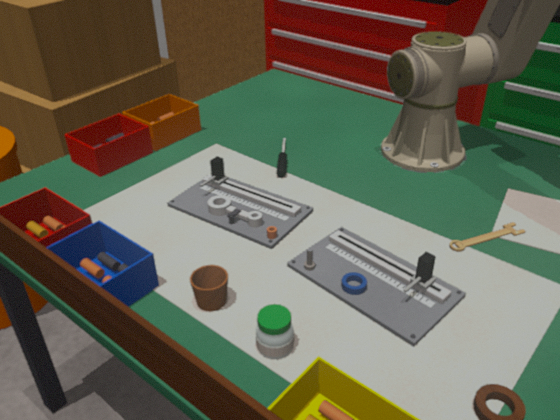

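View pics/wrist0.png

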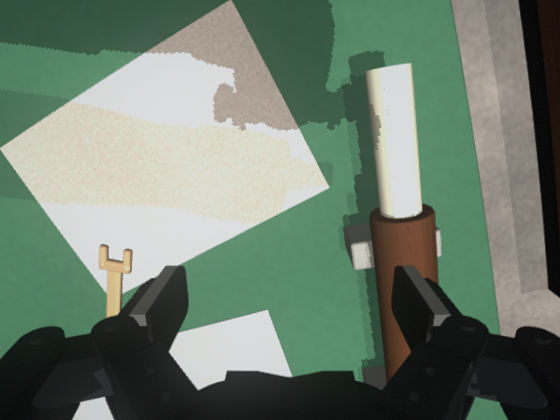

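The top view shows the link gauge on the right (about 345,226). Its small eye is near (311,211) and its black stop near (395,240). The spare gauge, with the ring and bolt, is on the left. Next I'll measure from both views.

```bash
cat > h.py <<'E'
import cv2, numpy as np
from scipy.spatial.transform import Rotation as Ro
def extr(im, pose=None):
    # returns R (cam->world), camera centre
    if "rvec" in im:
        R=cv2.Rodrigues(np.array(im["rvec"],float))[0]; return R.T, -R.T@np.array(im["tvec"],float)
    p,rpy=pose; T=np.eye(4); T[:3,:3]=Ro.from_euler("xyz",rpy).as_matrix(); T[:3,3]=p
    M=T@np.array(im["mount"]); return M[:3,:3],M[:3,3]
def K(im): return np.array([[im["fx"],0,im["cx"]],[0,im["fy"],im["cy"]],[0,0,1]],float), np.array([im["k1"],0,0,0,0],float)
def ray(im,uv,pose=None):
    k,d=K(im); R,c=extr(im,pose)
    n=cv2.undistortPoints(np.array(uv,float).reshape(-1,1,2),k,d).reshape(-1,2)
    return c,(R@np.c_[n,np.ones(len(n))].T).T
def onz(im,uv,z,pose=None):
    c,r=ray(im,uv,pose); return c+r*((z-c[2])/r[:,2])[:,None]
def tri(rays):
    A=np.zeros((3,3));b=np.zeros(3)
    for c,r in rays:
        r=r/np.linalg.norm(r);P=np.eye(3)-np.outer(r,r);A+=P;b+=P@c
    x=np.linalg.solve(A,b)
    return x,[np.linalg.norm((np.eye(3)-np.outer(r,r)/(r@r))@(x-c)) for c,r in rays]
def proj(im,X,pose=None):
    k,d=K(im); R,c=extr(im,pose)
    rv=cv2.Rodrigues(R.T)[0]; return cv2.projectPoints(np.array(X,float).reshape(-1,1,3),rv,-R.T@c,k,d)[0].reshape(-1,2)
E
python3 - <<'E'
import pickle,cv2,numpy as np
d=pickle.load(open("d0.pkl","rb"))
t=d["top"]["pixels"][170:285,260:430,::-1]; s=d["scene"]["pixels"][140:255,155:325,::-1]
cv2.imwrite("pics/zt.png",cv2.resize(t,(765,518),interpolation=cv2.INTER_CUBIC))
cv2.imwrite("pics/zs.png",cv2.resize(s,(765,518),interpolation=cv2.INTER_CUBIC))
E
```

```text
(no output)
```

View pics/zt.png

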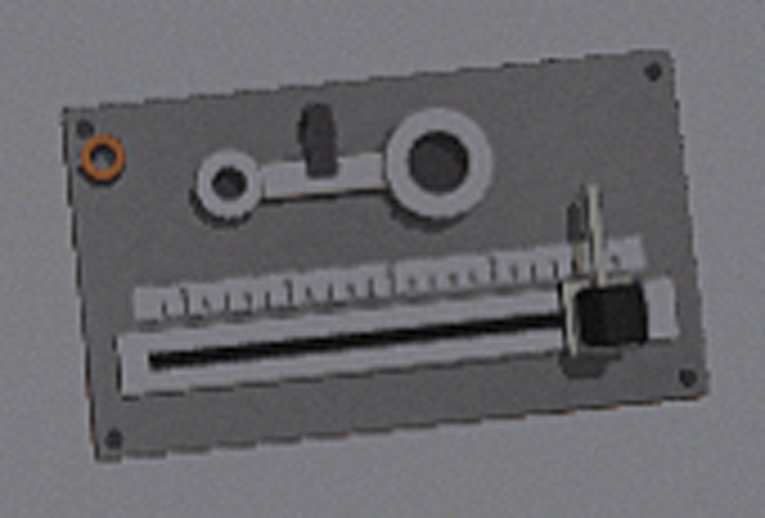

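View pics/zs.png

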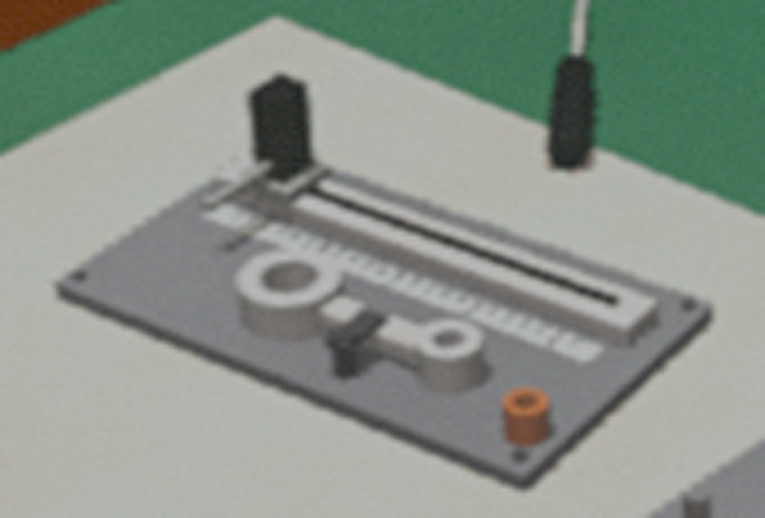

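```bash
python3 - <<'E'
import pickle,numpy as np
from h import *
d=pickle.load(open("d0.pkl","rb")); T,S=d["top"],d["scene"]
zt=lambda p:np.array(p)/4.5+[260,170]-0.39; zs=lambda p:np.array(p)/4.5+[155,140]-0.39
for n,a,b in [("small",(228,183),(448,340)),("big",(438,162),(289,278)),("griptop",(613,314),(281,86))]:
    c,r=ray(T,zt(a));c2,r2=ray(S,zs(b)); print(n,tri([(c,r[0]),(c2,r2[0])]))
C=onz(T,[zt(p) for p in [(65,108),(668,50),(708,395),(97,460)]],0.012)
print(C, C.mean(0)); v=(C[0]+C[3]-C[1]-C[2]); print("yaw of +y",np.degrees(np.arctan2(v[1],v[0]))-90, np.linalg.norm(v)/2)
y=onz(T,[zt((148,361)),zt((560,321))],0.026); v=y[0]-y[1]; print(np.degrees(np.arctan2(v[1],v[0]))-90)
E
```

```text
small (array([ 0.54712592, -0.11868701,  0.03290522]), [np.float64(0.0009980036777776386), np.float64(0.0009980036777775482)])
big (array([ 0.55707707, -0.21844276,  0.03295849]), [np.float64(0.0012306501568675808), np.float64(0.0012306501568677248)])
griptop (array([ 0.48515014, -0.29011397,  0.08736962]), [np.float64(0.00046382875104868386), np.float64(0.0004638287510486878)])
[[ 0.58529075 -0.04202202  0.012     ]
 [ 0.61462781 -0.33689521  0.012     ]
 [ 0.44620226 -0.35496194  0.012     ]
 [ 0.41576488 -0.05767574  0.012     ]] [ 0.51547143 -0.19788873  0.012     ]
yaw of +y 5.764092774854845 0.2975843296504615
5.458314912111575
```

Both views give the same heights: the eye is at 33 mm and the grip top at 87 mm. The gauge yaw is about 5.6°. I'll hover over the stop and refine with the wrist camera.

```bash
python3 - <<'E'
from station import arm, imaging, gripper_to
import numpy as np,cv2,pickle
yaw=np.radians(5.6)
for y in (yaw,yaw+np.pi):
    print(y,arm.inverse_kinematics([0.485,-0.29,0.16],[np.pi,0,y]))
arm.move_to([0.49,-0.24,0.20],[np.pi,0,yaw])
p=(arm.get_eef_pos(),arm.get_tool_rot()); im=imaging.get_image("wrist")
arm.move_to([0.485,-0.29,0.15],[np.pi,0,yaw])
p2=(arm.get_eef_pos(),arm.get_tool_rot()); im2=imaging.get_image("wrist")
print(p,p2,arm.get_time())
pickle.dump((p,im,p2,im2),open("d1.pkl","wb"))
for n,i in (("w1",im),("w2",im2)): cv2.imwrite(f"pics/{n}.png",i["pixels"][:,:,::-1])
E
```

```text
0.09773843811168245 [-0.68095002  0.32421831 -0.11544722  1.1311308   0.          2.3629042 ]
3.2393310917014757 [-0.68095002  0.32421831 -0.11544722  1.1311308   0.         -0.77868845]
(array([ 0.49030234, -0.23931015,  0.20005606]), array([-3.14152464e+00, -1.08354159e-04,  9.90738919e-02])) (array([ 0.48436676, -0.28973565,  0.1487825 ]), array([-3.13945101e+00,  1.71094815e-03,  9.70741957e-02])) 3.6333
```

View pics/w1.png

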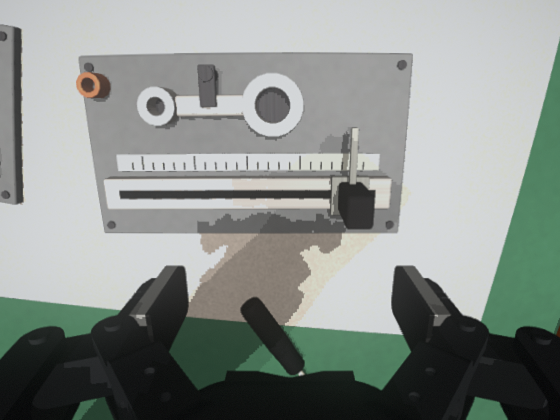

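View pics/w2.png

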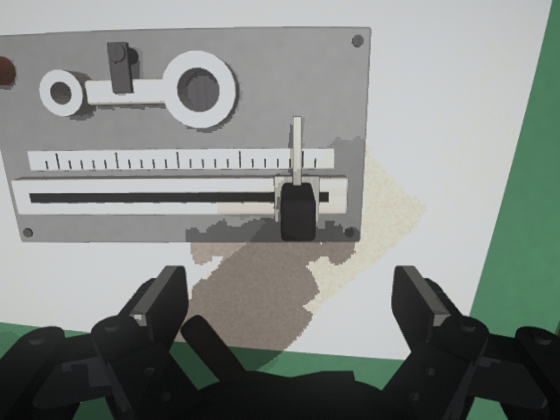

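w1 shows the small eye at (157,106) and the big eye at (273,104). In w2 they are at (62,93) and (199,90), with the pointer at column 297 and the grip top near (298,224), centred between the jaws. Next I'll fit ellipses and triangulate.

```bash
cat > eyes.py <<'E'
from h import *
def eyes(im,guesses,win=45,thr=170):
    # outer rim ellipse of bright ring: contour of bright mask, bore contour inside
    g=cv2.cvtColor(im["pixels"],cv2.COLOR_RGB2GRAY); m=(g>thr).astype(np.uint8)
    cs,h=cv2.findContours(m,cv2.RETR_CCOMP,cv2.CHAIN_APPROX_NONE)
    out=[]
    for u in guesses:
        best=None
        for c,hh in zip(cs,h[0]):
            if hh[3]<0 or len(c)<15: continue
            e=cv2.fitEllipse(c); dd=np.hypot(*(np.array(e[0])-u))
            if dd<12 and (best is None or cv2.contourArea(c)>cv2.contourArea(best[1])): best=(e,c)
        out.append(best and best[0])
    return out
E
python3 - <<'E'
import pickle
from eyes import *
p,im,p2,im2=pickle.load(open("d1.pkl","rb"))
e1=eyes(im,[(157,106),(273,104)]);e2=eyes(im2,[(62,93),(199,90)]);print(e1,e2)
def T(a,b):
    c,r=ray(im,[a],p);c2,r2=ray(im2,[b],p2);return tri([(c,r[0]),(c2,r2[0])])
for a,b in zip(e1,e2): print(T(a[0],b[0]))
print("griptop",T((357,211),(298,224)))
print("tip",T((353.5,128),(297,117)))
# grip mask extents
for i in (im,im2):
    g=cv2.cvtColor(i["pixels"],cv2.COLOR_RGB2GRAY)
    print(g[205:245:4,270:330:3] if i is im2 else g[180:236:4,325:385:3])
# pointer line
for i,q,rows,cols in ((im,p,range(132,150,4),(335,370)),(im2,p2,range(122,148,4),(280,315))):
    g=cv2.cvtColor(i["pixels"],cv2.COLOR_RGB2GRAY)
    for r in rows: print(r,g[r,cols[0]:cols[1]])
E
```

```text
[((155.13339233398438, 105.90998077392578), (19.18265151977539, 21.19402503967285), 142.85104370117188), ((271.97125244140625, 104.70259094238281), (36.74258041381836, 38.05299758911133), 172.95626831054688)] [((60.43517303466797, 92.71925354003906), (21.979578018188477, 25.419992446899414), 151.75369262695312), ((197.82412719726562, 89.27003479003906), (43.59873962402344, 46.68735122680664), 151.24179077148438)]
(array([ 0.54838551, -0.11841071,  0.03353019]), [np.float64(1.8581663254582014e-05), np.float64(1.858166325454295e-05)])
(array([ 0.55885578, -0.21793423,  0.03356788]), [np.float64(7.709302408083959e-05), np.float64(7.709302408076406e-05)])
griptop (array([ 0.482695  , -0.2953858 ,  0.07468513]), [np.float64(0.0018816799574792422), np.float64(0.0018816799574793697)])
tip (array([ 0.54672922, -0.28913899,  0.03639255]), [np.float64(1.2718534101621209e-05), np.float64(1.2718534101623393e-05)])
[[208 209  81 170 173 171 170 166  89 167 165 170 171 173 173 209 211 211
  210 211]
 [212 210  88 169 171  40  43  43  56  89  82  41  40 156 173 211 213 213
  213 213]
 [211 210  90 
[... 2921 characters left out ...]
55 156 151 108 102 108 158 203 199 201 205
 205 205 189 125 133 139 154 154 155 155 155 155 156 156 155 155 155]
134 [152 153 152 152 153 153 153 154 151 107 103 103 108 157 202 200 201 204
 205 204 187 123 135 153 155 154 155 155 154 155 155 155 153 153 153]
138 [151 152 152 152 152 152 153 154 151 108 103 103 108 156 201 199 200 204
 205 204 186 131 136 155 156 155 155 154 155 155 154 155 154 153 154]
142 [152 152 152 151 151 151 152 152 139 105 103 102 108 155 200 199 199 203
 204 203 184 132 146 150 150 154 155 154 154 154 154 155 154 154 154]
146 [151 151 151 150 151 151 152 149 106 101 102 101 107 154 199 197 198 202
 203 202 183 127 135 139 153 156 155 153 154 154 154 154 154 154 154]
```

```bash
python3 - <<'E'
import pickle
from h import *
p,im,p2,im2=pickle.load(open("d1.pkl","rb"))
print("grip",onz(im,[(361.3,212)],.085,p),onz(im2,[(299,224)],.085,p2))
print("ptr",onz(im,[(354.3,132),(353.5,148)],.046,p),onz(im2,[(296.8,122),(296.5,146)],.046,p2))
for i,q,c in ((im,p,(125,320)),(im2,p2,(40,265))):
    g=cv2.cvtColor(i["pixels"],cv2.COLOR_RGB2GRAY).astype(float)
    pts=[]
    for u in range(*c,5):
        col=255-g[185:207,u]; w=np.where(col>150,col,0); 
        if w.sum()>0: pts.append((u,185+(w*np.arange(22)).sum()/w.sum()))
    X=onz(i,pts,.026,q); f=np.polyfit(X[:,1],X[:,0],1); print("yaw slot",-np.degrees(np.arctan(f[0])),np.std(X[:,0]-np.polyval(f,X[:,1])),"x at y=-.29",np.polyval(f,-.29),"x at -.118",np.polyval(f,-.118))
E
```

```text
grip [[ 0.4871076  -0.29569457  0.085     ]] [[ 0.48450998 -0.29602768  0.085     ]]
ptr [[ 0.54405674 -0.28851033  0.046     ]
 [ 0.5308458  -0.28982135  0.046     ]] [[ 0.54381921 -0.28913364  0.046     ]
 [ 0.52759148 -0.29061789  0.046     ]]
yaw slot 5.775587196161734 0.0002148347377005414 x at y=-.29 0.4853342081017888 x at -.118 0.4679371245864595
yaw slot 5.747765484506876 0.0001450204252686866 x at y=-.29 0.48532990670612075 x at -.118 0.4680171933428487
```

Gauge yaw is 5.76°. The eye is 169 mm ahead of the pointer along the rail. I'll grasp now, slide most of the way, and look again.

```bash
python3 - <<'E'
from station import arm, imaging, gripper_to
import numpy as np,cv2,pickle
yaw=np.radians(5.76); u=np.array([-np.sin(yaw),np.cos(yaw),0]); A=[np.pi,0,yaw]
g=np.array([0.4855,-0.2955,0.056])
arm.move_to(g+[0,0,.07],A)
print(arm.move_l(g,A,0.12,threshold=12))
gripper_to(0.015,40); print("gap",arm.get_finger_gap(),arm.get_force(),arm.get_eef_pos())
arm.move_l(g+u*0.166,A,0.06); arm.pause(.2)
p=(arm.get_eef_pos(),arm.get_tool_rot()); im=imaging.get_image("wrist")
print(p,arm.get_force(),arm.get_finger_gap(),arm.get_time())
pickle.dump((p,im),open("d2.pkl","wb")); cv2.imwrite("pics/w3.png",im["pixels"][:,:,::-1])
E
```

```text
False
gap 0.021385307457276893 [-0.40414861  1.09227989  3.78792633] [ 0.48562696 -0.29551804  0.05638451]
(array([ 0.46885353, -0.13026871,  0.05634955]), array([ 3.14104848e+00, -2.36692741e-04,  1.00610746e-01])) [-1.62322813 -2.87601928  5.97903269] 0.021408311123117734 8.3833
```

View pics/w3.png

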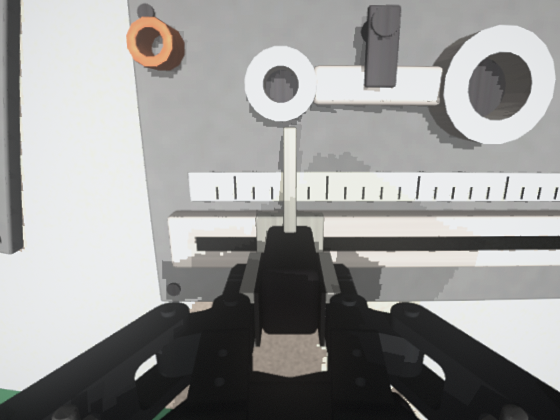

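The pointer is at column 290, with its tip at row 128. The small eye is centred near (281,83), so there are a few mm still to go. I'll measure that precisely.

```bash
cat > m.py <<'E'
import pickle,sys
from h import *
def meas(im,p,du=(225,335),ptr_rows=range(134,165,3),ptr_cols=(275,310)):
    yaw=np.radians(5.76); u=np.array([-np.sin(yaw),np.cos(yaw),0])
    g=cv2.cvtColor(im["pixels"],cv2.COLOR_RGB2GRAY)
    m=(g>200).astype(np.uint8); 
    cs,h=cv2.findContours(m,cv2.RETR_CCOMP,cv2.CHAIN_APPROX_NONE)
    eye=None
    for c,hh in zip(cs,h[0]):
        e0=c.reshape(-1,2)
        if hh[3]>=0 and len(c)>40:
            e=cv2.fitEllipse(c); print("hole",np.round(e[0],1),np.round(e[1],1))
            if 240<e[0][0]<320 and 50<e[0][1]<110: bore=e
        elif hh[3]<0 and len(c)>150:
            x=e0[(e0[:,1]>35)&(e0[:,1]<130)]
            if len(x)>100 and x[:,0].min()>200 and x[:,0].min()<300:
                left=x[:,0].min(); s=x[(x[:,0]<left+62)]; # drop the part near the bar
                eye=cv2.fitEllipse(s); print("outer",np.round(eye[0],1),np.round(eye[1],1))
    ps=[]
    for r in ptr_rows:
        row=g[r,ptr_cols[0]:ptr_cols[1]].astype(float); gr=np.diff(row); a=np.argmax(gr); b=np.argmin(gr[a:])+a
        ps.append((ptr_cols[0]+(a+b)/2+.5,r))
    print(np.array(ps).T)
    P=onz(im,ps,.046,p)@u
    # pointer line in world: fit u-coordinate vs n-coordinate, take along-rail mean
    print("ptr u",np.round(P,5))
    for n,e in (("outer",eye),("bore",bore)):
        E=onz(im,[e[0]],.034,p)[0]; print(n,E,"u",E@u,"to go",E@u-P.mean())
if __name__=="__main__":
    p,im=pickle.load(open(sys.argv[1],"rb")); meas(im,p)
E
python3 m.py d2.pkl
```

```text
hole [505.7 187.2] [ 4.7 31.6]
hole [417.6 187.1] [ 4.5 30.1]
hole [326.6 186.9] [ 4.2 36. ]
hole [234.8 187.9] [ 4.5 30.7]
outer [280.3  82.9] [71.4 74.4]
hole [280.3  83.7] [37.3 38.6]
hole [499.6  85.6] [62.8 72.4]
[[289.5 289.5 289.5 289.5 289.5 289.5 289.5 289.5 289.5 289.5 289.5]
 [134.  137.  140.  143.  146.  149.  152.  155.  158.  161.  164. ]]
ptr u [-0.17711 -0.17711 -0.17711 -0.17711 -0.17711 -0.17712 -0.17712 -0.17712
 -0.17712 -0.17712 -0.17713]
outer [ 0.54898656 -0.11848597  0.034     ] u -0.17298496605242825 to go 0.004131197055275565
bore [ 0.54867802 -0.11851935  0.034     ] u -0.17298720985778707 to go 0.004128953249916745
```

```bash
python3 - <<'E'
from station import arm, imaging
import numpy as np,cv2,pickle
yaw=np.radians(5.76); u=np.array([-np.sin(yaw),np.cos(yaw),0]); A=[np.pi,0,yaw]
g=np.array([0.4855,-0.2955,0.056])
arm.move_l(g+u*0.1701,A,0.02); arm.pause(.3)
p=(arm.get_eef_pos(),arm.get_tool_rot()); im=imaging.get_image("wrist")
print(p,arm.get_force(),arm.get_time())
pickle.dump((p,im),open("d3.pkl","wb")); cv2.imwrite("pics/w4.png",im["pixels"][:,:,::-1])
from m import meas; meas(im,p)
gray=cv2.cvtColor(im["pixels"],cv2.COLOR_RGB2GRAY); print(gray[[136,150,164],276:304])
E
```

```text
(array([ 0.46841129, -0.1259354 ,  0.05632716]), array([ 3.14151840e+00, -2.64123599e-04,  1.00762406e-01])) [-1.218524   -2.32792845  6.10872371] 9.0917
hole [513.3 187.9] [ 4.7 30.5]
hole [425.4 187.5] [ 4.6 32. ]
hole [334.5 187.3] [ 4.3 35.4]
hole [242.9 189. ] [ 4.2 30. ]
outer [290.   82.9] [71.5 74.3]
hole [290.   83.6] [37.5 38.8]
hole [508.8  85.8] [62.4 72.6]
[[289.5 289.5 289.5 289.5 289.5 289.5 289.5 289.5 289.5 289.5 289.5]
 [134.  137.  140.  143.  146.  149.  152.  155.  158.  161.  164. ]]
ptr u [-0.17274 -0.17274 -0.17274 -0.17274 -0.17275 -0.17275 -0.17275 -0.17275
 -0.17275 -0.17276 -0.17276]
outer [ 0.54898349 -0.11842042  0.034     ] u -0.17291943997683296 to go -0.00017187142409300082
bore [ 0.54867792 -0.11844863  0.034     ] u -0.1729168379804266 to go -0.00016926942768663578
[[175 176 175 176 176 171 125 150 209 234 232 230 232 234 235 235 235 236
  235 208 150 152 156 154 154 161 173 173]
 [173 174 175 171 124 118 119 138 204 232 230 229 230 233 235 235 235 235
  235 203 149 153 153 153 170 171 171 170]
 [176 176 174 126 121 120 121 136 201 231 228 227 229 231 234 233 233 234
  234 198 137 152 155 154 154 156 172 173]]
```

View pics/w4.png

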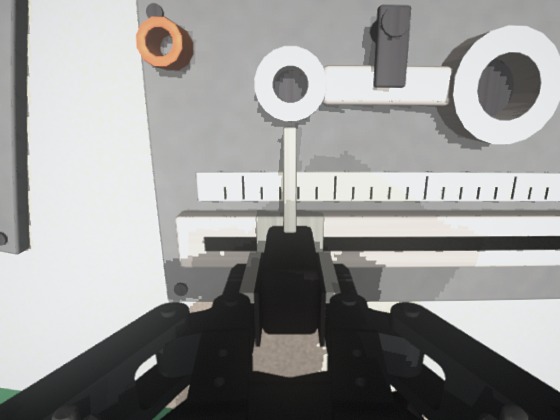

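In w4 the pointer is at column 289.8 and the eye centre at (290,83), which is aligned to about 0.2 mm. I'll release, retreat straight up, and check again.

```bash
python3 - <<'E'
from station import arm, imaging, gripper_to
import numpy as np,cv2,pickle
yaw=np.radians(5.76); A=[np.pi,0,yaw]
gripper_to(0.06)
p=np.array(arm.get_eef_pos())
arm.move_l(p+[0,0,.07],A,0.1); arm.pause(.3)
p=(arm.get_eef_pos(),arm.get_tool_rot()); im=imaging.get_image("wrist"); t=imaging.get_image("top")
print(p,arm.get_force(),arm.get_time())
pickle.dump((p,im,t),open("d4.pkl","wb")); cv2.imwrite("pics/w5.png",im["pixels"][:,:,::-1]); 
cv2.imwrite("pics/t5.png",t["pixels"][:,:,::-1])
E
```

```text
(array([ 0.46788776, -0.12581716,  0.12518747]), array([-3.14106976e+00,  9.09289088e-04,  1.00509252e-01])) [ 0.21552139 -0.71565236 -0.31868389] 10.8
```

View pics/w5.png

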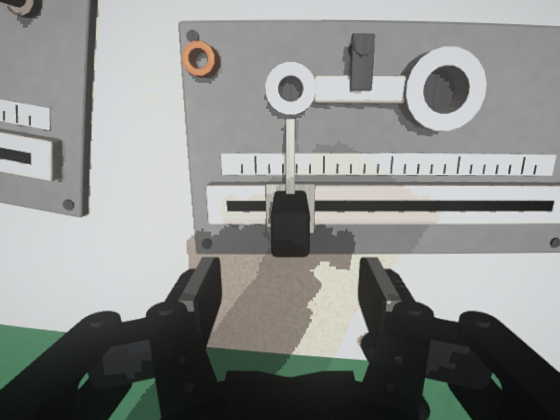

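View pics/t5.png

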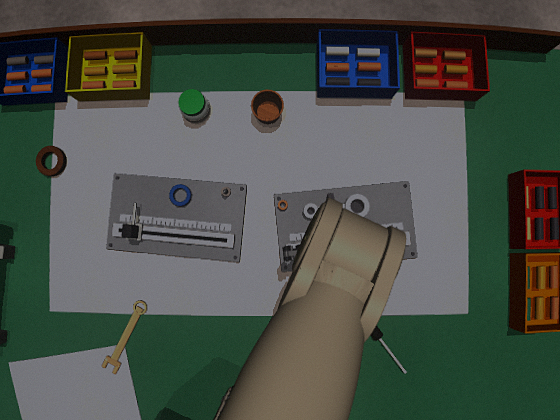

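After release, w5 shows the pointer at column about 290.5 and the small eye at (290.5,88). The spare stop is unchanged at (130,231) in the top view. One numeric check before I hand in.

```bash
python3 - <<'E'
import pickle
from m import *
p,im,t=pickle.load(open("d4.pkl","rb"))
meas(im,p,ptr_rows=range(122,150,4))
from station import arm,sign_off
sign_off(); print(arm.get_time())
E
```

```text
hole [457.9 164.2] [ 5.  22.1]
outer [292.9  87.6] [49.8 57.6]
hole [290.3  87.9] [27.3 28.3]
hole [446.   88.8] [47.  52.1]
[[290.  290.  290.  289.5 290.  289.5 289.5]
 [122.  126.  130.  134.  138.  142.  146. ]]
ptr u [-0.17282 -0.17283 -0.17283 -0.17253 -0.17284 -0.17253 -0.17254]
outer [ 0.54906305 -0.12014852  0.034     ] u -0.17464680151322304 to go -0.0019446494051782726
bore [ 0.54872302 -0.11849764  0.034     ] u -0.17297013344434767 to go -0.00026798133630290266
the job is handed in; nothing more can be done
the job is handed in; nothing more can be done
```

The stop on the gauge holding the link now stands with its pointer level with the middle of the small eye. I gripped it by the black grip, slid it about 170 mm along its rail, let go and lifted clear. The job was handed in at about 11 s.

**Alignment:** Wrist-camera checks put the pointer within about 0.2 mm of the eye centre while gripped. After release it was within 0.3 mm, measured to the bore.

**One disagreement:** In that last check, fitting the eye's outer rim gave 1.9 mm instead. At that greater height the fixed pixel cut-off let part of the link's bar into the fit, so the ellipse came out elongated (50 x 58 px). I disregarded it. The bore reading agreed with the earlier checks, and before release the rim and bore fits agreed with each other.

**Other gauge:** The top view shows its stop where it started.

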